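Reset a tripped toggle on the bench switch box

TASK

One of the three toggles on the switch box has tripped and stands halfway. Reset it: push it fully off, towards the robot, through its stiff last part until it is firmly against its stop, then throw it fully on, away from the robot. Where the off stop lies differs from switch to switch, so feel for it, never pushing the toggle with more than 16 N; leave the other two toggles and the things behind the box as they are.

Things in the scene. Friction and masses are not known exactly. Their poses are not given: they have to be found in the camera images.
- switch_box: fixed grey metal plinth 128 x 204 x 30 mm (x, y, z) on the worktop; origin at the centre of its underside. On it stand, side by side along its y at 62 mm spacing in any order, three alike grey moulded switch modules (116 x 56 x 50 mm, tops 80 mm above the worktop), each with a black toggle sticking up through its top; all share the box's yaw
- tripped_toggle (a joint): toggle angle, rad: 0 upright (tripped), + to ON (hard stop 0.6), - to OFF. Stays where left (0.06 N m friction). Pushed off it turns easily to somewhere from -0.02 to -0.36, then is stiff (0.25 N m, 4 to 7 N on the head) for 0.2 rad more to a hard stop, and only there is it reset; these angles differ from switch to switch and are not shown. Until reset it is blocked at 0.05 to 0.43
- tripped_toggle_pivot (a point): point on the tripped toggle's pivot axis, fixed in its module, 70 mm above the worktop and 10 mm below the module's top; its x axis points level to the ON side (away from the robot, give or take the box's yaw), y along the pivot axis, z up
- tripped_toggle_tip (a point): centre of the outer end of the tripped toggle, 70 mm from the pivot; black lever 18 mm wide (y), 11 mm thick, with a head 22 mm wide and 15 mm thick over its last 20 mm; it starts within 0.04 rad of upright and clears the module top by 60 mm when upright
- on_toggle (a joint): angle of the neighbour toggle that stands ON and must stay so (0.55 to 0.6, leaning away from the robot); same shape, stops at -0.5 and 0.6, moves easily
- on_toggle_tip (a point): centre of the outer end of that ON toggle
- off_toggle (a joint): angle of the neighbour toggle that stands OFF and must stay so (-0.5 to -0.46, leaning to the robot); same shape, stops at -0.5 and 0.6, moves easily
- off_toggle_tip (a point): centre of the outer end of that OFF toggle
- steel_section: bystander: plain metal disc 34 mm across, 14 mm high, behind the box; origin at its underside
- loupe: bystander: black loupe, cylinder 36 mm across, 32 mm high, behind the box; origin at its underside
- spare_objective: bystander: upright microscope objective 26 mm across, 43 mm high, behind the box; origin at its underside

How it is judged (in metres and radians):
On the way, in this order (a step that is already met when the one before it is completed fails the run):
1. the tripped toggle has been pushed to the off side (below -0.15 rad) (value of joint tripped_toggle below -0.15 rad), for 0.1 s.
2. the toggle has been thrown fully on (over 0.5 rad) (value of joint tripped_toggle above 0.5 rad), for 0.2 s.
At the end, for the whole second after the job is handed in: The formerly tripped toggle stands fully on (over 0.5 rad of 0.6) and at rest, the other two toggles stand where they stood (one on, over 0.45 rad; one off, under -0.35 rad) (value of joint tripped_toggle above 0.5 rad and value of joint on_toggle above 0.45 rad and value of joint off_toggle below -0.35 rad and velocity of joint tripped_toggle below 0.05 rad/s); the robot touches nothing.
It fails at once if the tripped toggle is pushed with more than 16 N (contact force between any of the fingers, the arm and tripped_toggle above 16 N).
It fails at once if one of the other two toggles is moved by more than about 0.1 rad (value of joint on_toggle below 0.45 rad or value of joint off_toggle above -0.35 rad).
It fails at once if a thing behind the box is moved by more than 15 mm (distance of any of steel_section, loupe, spare_objective from where it was at the start of the episode above 0.015 m).
It also fails if it takes over 51 s, if anything falls off the work surface, if the arm or the gripper's body presses on something with over 40 N, if the wrist force passes 120 N, or if a joint passes its speed limit or range.

ROBOT

A 7-joint arm with a two-finger parallel gripper is mounted at the origin on a cart in front of the work surface, level with it; the furniture and walls round the work are solid. World frame = base frame: x ahead of the robot, y to its left, z up, the work surface at z = 0. Lengths are in mm, angles in rad, forces in N, time in s.
With the tool pointing down it reaches from about 425 to 825 mm from the base axis. Payload 3.6 kg.
Tool frame: the origin (TCP) lies at the very end of the fingers, on their centre line; the grasp point (between the pads) lies 19 mm behind it; z points along the fingers, y is the line along which they close (so a half turn about z gives the same grasp; the last joint's range is limited). The gripper opens to 93 mm and grips with 3 to 60 N. Pads are 15 mm wide; open, the fingers measure 128 mm over their backs; the gripper's body (75 mm by 188 mm) begins 65 mm behind the grasp point.
Start: joints at [1.23, 0.615, -0.013, 1.423, 0.008, 1.103, -0.04], TCP at [200.65, -618.224, 218.64] pointing down, gripper open.
Joint ranges: [-3.12, 3.12], [-0.3, 2.06], [-1.34, 1.32], [0.26, 2.42], [-1.36, 4.5], [0.01, 1.98], [-2.84, 2.84]. Speed limits (rad/s): [2.79, 2.79, 3.14, 3.14, 3.14, 3.14, 3.14].

INTERFACE

Orientations are given as a rotation vector (axis times angle).
In Python, from workcell import env, snapshot, ticket gives the robot as it stands.
- The arm moves only by the shell command python3 -m crank 'ROWS'. ROWS is JSON, a list of rows, each an object with "fingers": the gripper command: -1 is shut, 1 is fully open, values between are in proportion; "slide": the shift along the world's x, y, z as a fraction of full scale, a list of three; "roll": the turn about the world's z as a fraction of full scale. A call has 1 to 10 rows; each row shifts and turns the commanded pose from where the row before left it; what a row does not reach is not made up. Full scale, the value 1, is 30 mm for a shift and 0.12 rad for a turn. A row lasts 1/12 s, in which the tool goes at most 41.7 mm and 7.16 degrees, less where a joint would pass 70% of its speed; a pose out of reach is approached as far as the arm can. A call with a number of a shift or a turn outside -1 to 1 is refused whole. A call with a gripper value outside its range is refused whole. The fingers move at their own pace and stop on an object; the grip force is fixed at half the most. Time passes only in rows, so rows that do not move let the fingers close. It gives the time, the measured TCP pose, the force, the opening and the grip force at its end, in the units of the state.
- env.get_obs(): the state, without advancing time (a new reading comes with each control period).
- snapshot(name): name is "scene" or "side" or "wrist"; returns a dict with "frame" (384x512x3 uint8, blue, green, red), "z_map" (384x512 float32, mm along the optical axis (not along the pixel's ray), 0 where there is no reading), "fx", "fy", "cx", "cy" (pixels), "extrinsics" (4x4, takes a point from world to camera coordinates); the wrist camera has in their place "hand_eye" (4x4, takes a point from camera to tool coordinates, whose origin is the TCP and whose axes are the flange's). Camera axes: x right, y down, z forward; pixel columns grow to the right and rows downward; lengths in mm; the calibration is good to about 2 mm. The wrist camera is an equidistant fisheye: a pixel r from the principal point sees the ray r / f radians off the axis. A picture is of the moment at which its call begins: read the wrist's pose just before it.
- ticket.job_done(): hands the job in; it is judged then, once.
The state is a dict: "time_s": time; "joints": joint angles; "qd": joint speeds; "tau": joint torques, N m; "eef_pos": TCP position; "orientation": TCP orientation; "contact_force": force on the tool from outside, world axes, zero at the start; "moment": the same for the moment, N m; "grip_width": finger opening in mm; "grasp_force": force on a finger pad.
Only numpy, scipy, OpenCV 4.12 (cv2) and the standard library are available. Lean on these libraries where they do the work, as an engineer would, in place of code of your own. Each camera call takes 0.05 s, during which the arm holds its last target. There are 200 camera calls.

## Working session

There is one attempt and no reset: what is moved stays moved. The work goes in short steps, Python scripts to look and compute and a shell command to move; the robot and the scene stay as the last step left them, time stands still between calls to the robot, and variables do not carry over. Pictures are saved under pics/ and viewed, at most 10 in all, crops included, and the job is handed in when it is done.

```bash
mkdir -p pics; ls
cat > h.py <<'E'
import numpy as np,cv2
from workcell import env,snapshot,ticket
def pts(s):
    z=s["z_map"];v,u=np.indices(z.shape)
    c=np.stack([(u-s["cx"])/s["fx"]*z,(v-s["cy"])/s["fy"]*z,z],-1)
    E=np.array(s["extrinsics"]);return (c-E[:3,3])@E[:3,:3]
E
python3 - <<'E'
from h import *
a=snapshot("scene");b=snapshot("side")
np.savez("s0.npz",a=pts(a),b=pts(b),fa=a["frame"],fb=b["frame"])
cv2.imwrite("pics/a.png",a["frame"]);cv2.imwrite("pics/b.png",b["frame"])
for s in(a,b):
    E=np.array(s["extrinsics"]);print(-E[:3,:3].T@E[:3,3],E[2,:3])
o=env.get_obs();print(o)
E
```

```text
pics
[159.60186068 190.72735729 742.39821258] [ 0.52591883 -0.41695337 -0.74132265]
[662.23505678 406.11233626 706.309055  ] [-0.06668691 -0.69811877 -0.71286958]
{'time_s': 0.1, 'joints': array([ 1.23047197,  0.61579896, -0.0126083 ,  1.42468256,  0.00810074,
        1.10339367, -0.04039425]), 'qd': array([-0.00128636, -0.00199734, -0.0005134 , -0.0038165 ,  0.00092934,
       -0.00024898, -0.00153696]), 'tau': array([ 8.11476111e-04, -4.60040975e+01,  2.09697015e-01, -1.66243958e+01,
       -6.12647273e-02,  1.69486552e-02,  8.51627556e-05]), 'eef_pos': array([ 200.44979937, -617.60009735,  217.6308926 ]), 'orientation': array([-3.10080801e+00, -4.90689915e-01,  5.96174098e-04]), 'contact_force': array([ 0.4530975 , -0.75583137,  0.332319  ]), 'moment': array([-0.01163555,  0.00768249, -0.04763201]), 'grasp_force': 0.0, 'grip_width': 93.03642125368214}
```

View pics/a.png

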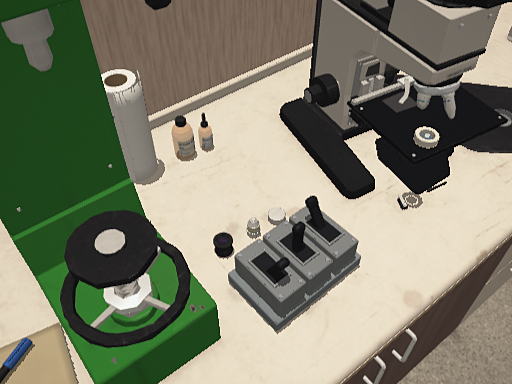

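View pics/b.png

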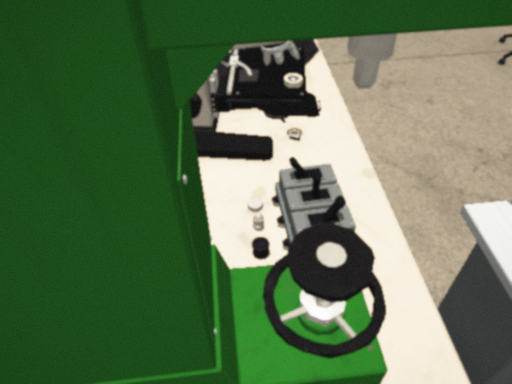

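Scene view: the OFF toggle is at about (283,268), the tripped upright one in the middle at (298,235), and the ON one at (315,208). The three small things sit behind the box at (223,245), (254,226) and (277,216), with a handwheel to the left and a microscope to the right.

Run:
```python
from h import *
d=np.load("s0.npz")
for k,f,r in(("a","fa",(220,370,190,335)),("b","fb",(270,360,155,255))):
    P=d[k];F=d[f].astype(int);v,u=np.indices(P.shape[:2])
    R=(u>r[0])&(u<r[1])&(v>r[2])&(v<r[3])
    top=R&(abs(P[...,2]-80)<2.5)&(F.max(-1)>70)
    print(k,top.sum(),P[top].mean(0),cv2.minAreaRect(P[top][:,:2].astype(np.float32)))
    m=(R&(P[...,2]>95)&(P[...,2]<160)&(F.max(-1)<90)).astype(np.uint8)
    n,l,st,c=cv2.connectedComponentsWithStats(m)
    for i in range(1,n):
        if st[i,4]>15:
            q=P[l==i];t=q[q[:,2]>q[:,2].max()-12];print(st[i],c[i].round(),"top",t.mean(0).round(1),"max",q.max(0).round(1),"min",q.min(0).round(1))
# obstacles tall, map of x,y max height on 50mm grid (scene+side)
P=np.concatenate([d["a"].reshape(-1,3),d["b"].reshape(-1,3)])
P=P[np.isfinite(P).all(1)]
xs=np.arange(150,900,50);ys=np.arange(-650,450,50)
print("y:",ys)
for x in xs:
    print(x,[int(max([*P[(abs(P[:,0]-x-25)<25)&(abs(P[:,1]-y-25)<25)][:,2],-99])) for y in ys])
```

```text
a 3101 [ 484.40965312 -144.68338098   80.54803359] ((491.729248046875, -155.05421447753906), (116.35812377929688, 181.58065795898438), 2.3643977642059326)
[305 196  18  25 270] [314. 208.] top [ 525.1 -212.7  126.3] max [ 533.2 -204.2  131.7] min [ 502.4 -224.8   95.1]
[292 221  13  25 247] [298. 233.] top [ 491.  -152.2  137.6] max [ 499.8 -143.6  142.8] min [ 484.1 -163.4   95.2]
[269 257  21  15 178] [280. 264.] top [458.6 -91.9 130.8] max [481.5 -82.7 135.8] min [ 452.3 -104.2   95.3]
b 1929 [ 498.48239619 -152.27506122   79.9816044 ] ((494.7481994628906, -153.4269256591797), (115.6222152709961, 180.68922424316406), 2.3808047771453857)
[290 158  14  16 100] [296. 166.] top [ 529.6 -208.4  126.3] max [ 536.  -203.   131.1] min [ 507.7 -221.3   95.4]
[312 172   9  23 156] [316. 183.] top [ 496.7 -150.4  136.6] max [ 502.9 -141.5  141. ] min [ 487.4 -162.5   95.5]
[326 196  19  22 213] [336. 206.] top [464.8 -89.9 129.3] max [484.7 -81.  134.2] min [ 456.9 -103.7   95. ]
y: [-650 -600 -550 -500 -450 -400 -350 -300 -250 -200 -150 -100  -50    0
   50  100  150  200  250  300  350  40
[... 812 characters left out ...]
]
550 [157, 158, 169, 394, 389, 32, 5, 29, 83, 81, 82, 62, 526, 176, 269, 564, 265, 625, 14, 12, -99, -99]
600 [164, 176, 171, 375, 166, 32, 4, 4, 18, 45, 44, 36, 4, 120, 176, 263, 176, 628, 34, 32, -99, -99]
650 [144, 178, 326, 345, 164, 32, 4, 4, 4, 4, 4, 4, 4, 486, 490, 573, 625, 631, 29, 14, -99, 706]
700 [146, 149, 310, 327, 154, 31, 5, 4, 4, 4, 4, 5, 5, 482, 222, 554, 263, 633, 4, -99, -99, -99]
750 [-99, -99, -99, 309, 153, 29, 4, 4, 4, 5, 4, 5, 5, -99, -99, -99, -99, 633, 4, -99, -99, -99]
800 [-99, -99, -99, 286, 31, 4, 4, 4, 4, 4, 4, 4, 3, -99, -99, -99, -99, 530, 4, -99, -99, -99]
850 [-99, 2, 4, 28, 30, 6, 4, 4, 98, 102, 228, 230, 230, -99, -99, -99, -99, 417, -99, -99, -99, -99]
```

```bash
python3 -m crank '[{"fingers":-1,"slide":[0.3,0.9,0.1],"roll":-0.25},{"fingers":-1,"slide":[0.3,0.9,0.1],"roll":-0.25},{"fingers":-1,"slide":[0.3,0.9,0.1],"roll":-0.25},{"fingers":-1,"slide":[0.3,0.9,0.1],"roll":-0.25},{"fingers":-1,"slide":[0.3,0.9,0.1],"roll":-0.25},{"fingers":-1,"slide":[0.3,0.9,0.1],"roll":-0.25},{"fingers":-1,"slide":[0.3,0.9,0.1],"roll":-0.25},{"fingers":-1,"slide":[0.3,0.9,0.1],"roll":-0.25},{"fingers":-1,"slide":[0.3,0.9,0.1],"roll":-0.25},{"fingers":-1,"slide":[0,0,0],"roll":0}]'
```

```text
time_s: 0.93
eef_pos: [284.2, -369.3, 245.8]
orientation: [-3.136, -0.081, -0.002]
contact_force: [0.5, 0.8, 0.1]
grip_width: 30.9
grasp_force: 0.0
```

```bash
python3 -m crank '[{"fingers":-1,"slide":[0.6,1,0],"roll":0},{"fingers":-1,"slide":[0.6,1,0],"roll":0},{"fingers":-1,"slide":[0.6,1,0],"roll":0},{"fingers":-1,"slide":[0.6,1,0],"roll":0},{"fingers":-1,"slide":[1,0.7,0],"roll":0},{"fingers":-1,"slide":[1,0.7,0],"roll":0},{"fingers":-1,"slide":[1,0.7,0],"roll":0},{"fingers":-1,"slide":[1,0.7,0],"roll":0},{"fingers":-1,"slide":[1,0.3,0],"roll":0},{"fingers":-1,"slide":[1,0,0],"roll":0}]'
python3 -m crank '[{"fingers":-1,"slide":[0,0,-0.5],"roll":0},{"fingers":-1,"slide":[0,0,-0.5],"roll":0},{"fingers":-1,"slide":[0,0,0],"roll":0}]'
```

```text
time_s: 1.77
eef_pos: [535.2, -158.8, 245.4]
orientation: [-3.138, -0.077, 0.001]
contact_force: [0.3, -0.7, 0.8]
grip_width: 0.2
grasp_force: 0.0
time_s: 2.02
eef_pos: [531.8, -162.1, 212.1]
orientation: [-3.139, -0.069, 0.011]
contact_force: [-0.5, 0.5, -0.0]
grip_width: 0.5
grasp_force: 0.0
```

```bash
python3 -m crank '[{"fingers":-1,"slide":[0.1,0.3,-0.5],"roll":0},{"fingers":-1,"slide":[0,0,-0.5],"roll":0},{"fingers":-1,"slide":[0,0,-0.5],"roll":0},{"fingers":-1,"slide":[0,0,0],"roll":0},{"fingers":-1,"slide":[0,0,0],"roll":0}]'
python3 - <<'E'
from h import *
a=snapshot("scene");cv2.imwrite("pics/c.png",cv2.resize(a["frame"][140:340,170:400],None,fx=3,fy=3)); print(env.get_obs()["eef_pos"])
E
```

```text
time_s: 2.43
eef_pos: [536.2, -153.7, 170.6]
orientation: [-3.141, -0.068, 0.002]
contact_force: [0.1, -0.4, 0.3]
grip_width: 0.5
grasp_force: 0.0
[ 536.92271347 -153.82483872  171.39108235]
```

View pics/c.png

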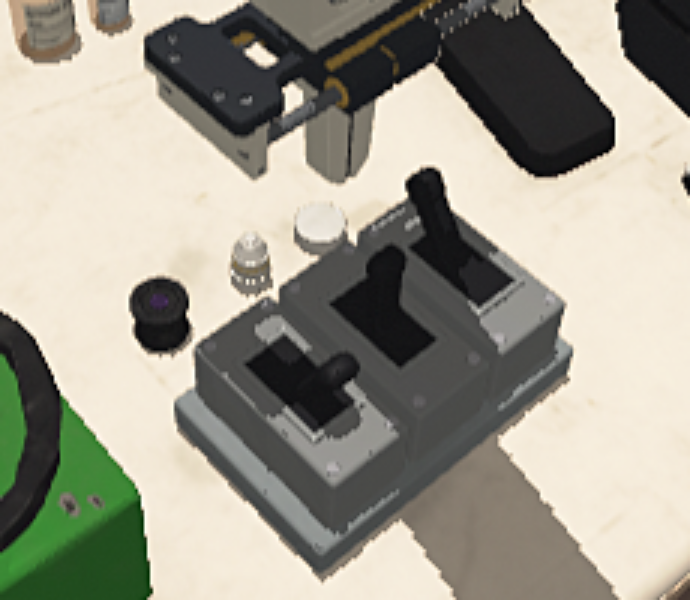

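The crop shows the shut fingers (335,180) above and behind the middle toggle head (385,260), with the neighbours clear. I'm descending, then approaching the toggle.

```bash
python3 -m crank '[{"fingers":-1,"slide":[0,0,-0.5],"roll":0},{"fingers":-1,"slide":[0,0,-0.5],"roll":0},{"fingers":-1,"slide":[0,0,-0.5],"roll":0},{"fingers":-1,"slide":[0,0,-0.25],"roll":0},{"fingers":-1,"slide":[0,0,0],"roll":0},{"fingers":-1,"slide":[0,0,0],"roll":0}]'
python3 -m crank '[{"fingers":-1,"slide":[-0.15,0,0],"roll":0},{"fingers":-1,"slide":[-0.15,0,0],"roll":0},{"fingers":-1,"slide":[-0.15,0,0],"roll":0},{"fingers":-1,"slide":[-0.1,0,0],"roll":0},{"fingers":-1,"slide":[0,0,0],"roll":0}]'
```

```text
time_s: 2.98
eef_pos: [537.2, -153.5, 118.9]
orientation: [3.141, 0.068, 0.002]
contact_force: [0.4, -0.5, 0.5]
grip_width: 0.6
grasp_force: 0.0
time_s: 3.4
eef_pos: [519.2, -153.4, 118.5]
orientation: [3.141, 0.068, -0.001]
contact_force: [-0.2, -1.0, -0.2]
grip_width: 0.6
grasp_force: 0.0
```

Force noise is about ±0.7 N. I'll creep in at 2 mm per row in short calls and watch the x force.

```bash
for i in 1; do python3 -m crank '[{"fingers":-1,"slide":[-0.06,0,0],"roll":0},{"fingers":-1,"slide":[-0.06,0,0],"roll":0},{"fingers":-1,"slide":[-0.06,0,0],"roll":0},{"fingers":-1,"slide":[0,0,0],"roll":0}]'; python3 -m crank '[{"fingers":-1,"slide":[-0.06,0,0],"roll":0},{"fingers":-1,"slide":[-0.06,0,0],"roll":0},{"fingers":-1,"slide":[0,0,0],"roll":0}]'; python3 -m crank '[{"fingers":-1,"slide":[-0.06,0,0],"roll":0},{"fingers":-1,"slide":[-0.06,0,0],"roll":0},{"fingers":-1,"slide":[0,0,0],"roll":0}]'; done | grep -E "eef|contact"
```

```text
eef_pos: [514.3, -153.2, 118.1]
contact_force: [-0.2, -0.1, 0.3]
eef_pos: [511.0, -153.2, 118.2]
contact_force: [0.5, 0.6, -0.2]
eef_pos: [508.0, -153.3, 118.5]
contact_force: [0.9, -0.4, 0.3]
```

```bash
(python3 -m crank '[{"fingers":-1,"slide":[-0.05,0,0],"roll":0},{"fingers":-1,"slide":[-0.05,0,0],"roll":0},{"fingers":-1,"slide":[0,0,0],"roll":0}]'; python3 -m crank '[{"fingers":-1,"slide":[-0.05,0,0],"roll":0},{"fingers":-1,"slide":[0,0,0],"roll":0}]'; python3 -m crank '[{"fingers":-1,"slide":[-0.05,0,0],"roll":0},{"fingers":-1,"slide":[0,0,0],"roll":0}]') | grep -E "eef|contact"
```

```text
eef_pos: [504.4, -153.3, 118.3]
contact_force: [0.9, 0.3, 1.0]
eef_pos: [502.7, -153.3, 118.1]
contact_force: [1.3, -0.2, 1.6]
eef_pos: [501.1, -153.3, 118.0]
contact_force: [-0.1, -1.1, 1.0]
```

```bash
(python3 -m crank '[{"fingers":-1,"slide":[-0.05,0,0],"roll":0},{"fingers":-1,"slide":[0,0,0],"roll":0}]'; python3 -m crank '[{"fingers":-1,"slide":[-0.05,0,0],"roll":0},{"fingers":-1,"slide":[0,0,0],"roll":0}]'; python3 -m crank '[{"fingers":-1,"slide":[-0.05,0,0],"roll":0},{"fingers":-1,"slide":[0,0,0],"roll":0}]') | grep -E "eef|contact"
```

```text
eef_pos: [499.5, -153.3, 118.0]
contact_force: [1.1, 0.0, -0.4]
eef_pos: [498.1, -153.3, 117.9]
contact_force: [1.5, -1.2, -0.2]
eef_pos: [496.6, -153.2, 118.0]
contact_force: [0.7, -0.4, -0.8]
```

```bash
(python3 -m crank '[{"fingers":-1,"slide":[-0.05,0,0],"roll":0},{"fingers":-1,"slide":[0,0,0],"roll":0}]'; python3 -m crank '[{"fingers":-1,"slide":[-0.05,0,0],"roll":0},{"fingers":-1,"slide":[0,0,0],"roll":0}]'; python3 -m crank '[{"fingers":-1,"slide":[-0.05,0,0],"roll":0},{"fingers":-1,"slide":[0,0,0],"roll":0}]') | grep -E "eef|contact"
```

```text
eef_pos: [495.2, -153.1, 118.0]
contact_force: [1.0, -1.0, -0.4]
eef_pos: [493.7, -153.0, 118.1]
contact_force: [-0.2, -1.0, -0.5]
eef_pos: [492.7, -153.1, 118.1]
contact_force: [1.9, -0.0, -1.4]
```

Run:
```python
from h import *
a=snapshot("side");cv2.imwrite("pics/d.png",cv2.resize(a["frame"][120:270,220:400],None,fx=4,fy=4))
```

```text
(no output)
```

View pics/d.png

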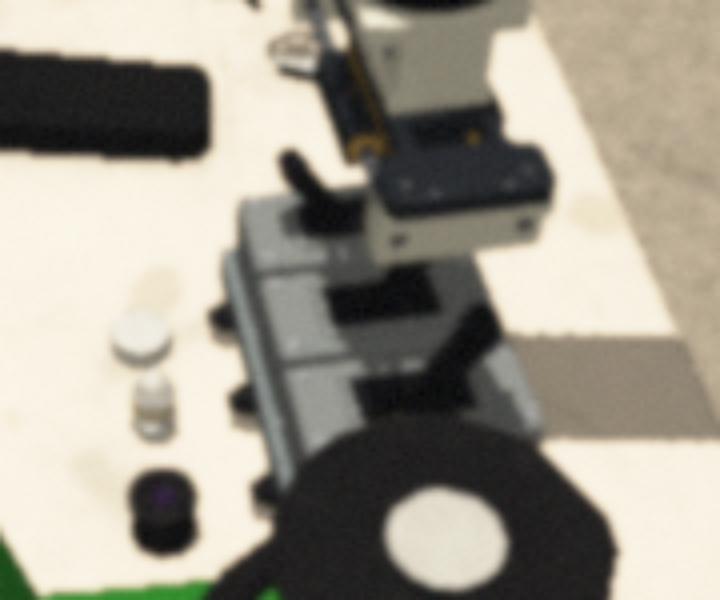

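The toggle is hidden behind the gripper body (455,200) in this view, and both neighbours are where they were. I'll keep feeling my way.

```bash
(python3 -m crank '[{"fingers":-1,"slide":[-0.05,0,0],"roll":0},{"fingers":-1,"slide":[0,0,0],"roll":0}]'; python3 -m crank '[{"fingers":-1,"slide":[0,0,0],"roll":0}]';python3 -m crank '[{"fingers":-1,"slide":[-0.05,0,0],"roll":0},{"fingers":-1,"slide":[0,0,0],"roll":0}]'; python3 -m crank '[{"fingers":-1,"slide":[0,0,0],"roll":0}]') | grep -E "eef|contact"
```

```text
eef_pos: [492.1, -153.0, 118.3]
contact_force: [3.7, 0.2, -4.2]
eef_pos: [492.1, -153.0, 118.3]
contact_force: [4.5, 0.1, -2.9]
eef_pos: [491.4, -153.0, 118.3]
contact_force: [5.2, 0.3, -4.3]
eef_pos: [491.5, -153.0, 118.4]
contact_force: [5.7, -0.6, -4.0]
```

```bash
(python3 -m crank '[{"fingers":-1,"slide":[-0.05,0,0],"roll":0},{"fingers":-1,"slide":[0,0,0],"roll":0}]'; python3 -m crank '[{"fingers":-1,"slide":[0,0,0],"roll":0}]';python3 -m crank '[{"fingers":-1,"slide":[-0.05,0,0],"roll":0},{"fingers":-1,"slide":[0,0,0],"roll":0}]'; python3 -m crank '[{"fingers":-1,"slide":[0,0,0],"roll":0}]') | grep -E "eef|contact"
```

```text
eef_pos: [490.6, -153.1, 118.5]
contact_force: [6.8, 0.3, -6.0]
eef_pos: [490.5, -153.1, 118.4]
contact_force: [6.4, 0.1, -5.4]
eef_pos: [489.4, -153.1, 118.5]
contact_force: [6.9, -0.2, -5.2]
eef_pos: [489.3, -153.1, 118.5]
contact_force: [6.7, -0.8, -5.6]
```

```bash
(python3 -m crank '[{"fingers":-1,"slide":[-0.05,0,0],"roll":0},{"fingers":-1,"slide":[0,0,0],"roll":0}]'; python3 -m crank '[{"fingers":-1,"slide":[-0.05,0,0],"roll":0},{"fingers":-1,"slide":[0,0,0],"roll":0}]'; python3 -m crank '[{"fingers":-1,"slide":[-0.05,0,0],"roll":0},{"fingers":-1,"slide":[0,0,0],"roll":0}]') | grep -E "eef|contact"
```

```text
eef_pos: [488.2, -153.1, 118.5]
contact_force: [6.7, 0.7, -6.3]
eef_pos: [486.9, -153.2, 118.6]
contact_force: [6.6, -0.5, -5.8]
eef_pos: [485.1, -153.2, 119.0]
contact_force: [6.2, -0.2, -1.2]
```

```bash
(python3 -m crank '[{"fingers":-1,"slide":[-0.04,0,0],"roll":0},{"fingers":-1,"slide":[0,0,0],"roll":0}]'; python3 -m crank '[{"fingers":-1,"slide":[-0.04,0,0],"roll":0},{"fingers":-1,"slide":[0,0,0],"roll":0}]') | grep -E "eef|contact"
```

```text
eef_pos: [483.9, -153.3, 119.2]
contact_force: [5.6, 0.1, -0.7]
eef_pos: [483.3, -153.3, 119.4]
contact_force: [6.5, 0.8, -0.1]
```

```bash
(python3 -m crank '[{"fingers":-1,"slide":[-0.03,0,0],"roll":0},{"fingers":-1,"slide":[0,0,0],"roll":0}]'; python3 -m crank '[{"fingers":-1,"slide":[-0.03,0,0],"roll":0},{"fingers":-1,"slide":[0,0,0],"roll":0}]'; python3 -m crank '[{"fingers":-1,"slide":[0,0,0],"roll":0}]') | grep -E "eef|contact"
```

```text
eef_pos: [483.1, -153.3, 119.5]
contact_force: [7.1, 0.4, -1.3]
eef_pos: [482.9, -153.3, 119.7]
contact_force: [8.0, 0.8, -2.6]
eef_pos: [482.9, -153.3, 119.7]
contact_force: [7.8, 0.1, -1.8]
```

Movement is now only 0.2 mm per 0.9 mm commanded and the force is rising, so this is the stop. I'll firm up a little more, staying well under 16 N.

```bash
(python3 -m crank '[{"fingers":-1,"slide":[-0.03,0,0],"roll":0},{"fingers":-1,"slide":[0,0,0],"roll":0}]'; python3 -m crank '[{"fingers":-1,"slide":[-0.03,0,0],"roll":0},{"fingers":-1,"slide":[0,0,0],"roll":0},{"fingers":-1,"slide":[0,0,0],"roll":0}]') | grep -E "eef|contact"
```

```text
eef_pos: [482.6, -153.3, 119.9]
contact_force: [8.8, 0.9, -1.9]
eef_pos: [482.5, -153.3, 120.1]
contact_force: [10.0, 0.6, -0.3]
```

```bash
(python3 -m crank '[{"fingers":-1,"slide":[-0.04,0,0],"roll":0},{"fingers":-1,"slide":[0,0,0],"roll":0},{"fingers":-1,"slide":[0,0,0],"roll":0}]') | grep -E "eef|contact"
python3 -m crank '[{"fingers":-1,"slide":[0.3,0,0],"roll":0},{"fingers":-1,"slide":[0.5,0,0],"roll":0},{"fingers":-1,"slide":[0,0,0.5],"roll":0},{"fingers":-1,"slide":[0,0,0.5],"roll":0},{"fingers":-1,"slide":[0,0,0.5],"roll":0},{"fingers":-1,"slide":[0,0,0],"roll":0}]'
```

```text
eef_pos: [482.1, -153.3, 120.3]
contact_force: [10.5, -0.0, -1.6]
time_s: 9.28
eef_pos: [498.5, -153.8, 165.1]
orientation: [3.14, 0.068, 0.0]
contact_force: [1.1, 0.1, -0.2]
grip_width: 0.6
grasp_force: 0.0
```

```bash
python3 -m crank '[{"fingers":-1,"slide":[-0.7,0,0],"roll":0},{"fingers":-1,"slide":[-0.7,0,0],"roll":0},{"fingers":-1,"slide":[-0.7,0,0],"roll":0},{"fingers":-1,"slide":[-0.5,0,0],"roll":0},{"fingers":-1,"slide":[0,0,0],"roll":0}]'
python3 - <<'E'
from h import *
for n,r in(("scene",(220,370,190,335)),("side",(270,360,155,255))):
    s=snapshot(n);P=pts(s);F=s["frame"].astype(int);v,u=np.indices(P.shape[:2])
    cv2.imwrite(f"pics/e_{n}.png",cv2.resize(s["frame"][140:340,200:400],None,fx=3,fy=3))
    m=((u>r[0])&(u<r[1])&(v>r[2])&(v<r[3])&(P[...,2]>95)&(P[...,2]<150)&(F.max(-1)<90)).astype(np.uint8)
    k,l,st,c=cv2.connectedComponentsWithStats(m)
    for i in range(1,k):
        if st[i,4]>15:
            q=P[l==i];t=q[q[:,2]>q[:,2].max()-12];print(n,st[i,4],"top",t.mean(0).round(1),"max",q.max(0).round(1),"min",q.min(0).round(1))
E
```

```text
time_s: 9.7
eef_pos: [415.1, -153.1, 162.0]
orientation: [-3.139, -0.065, 0.014]
contact_force: [-0.6, -0.7, -0.5]
grip_width: 0.3
grasp_force: 0.0
scene 71 top [ 514.6 -209.8  107.8] max [ 521.1 -206.1  114.8] min [ 504.3 -219.5   95.9]
scene 180 top [458.6 -92.  130.6] max [480.1 -82.4 135.5] min [ 452.6 -103.6   95. ]
side 100 top [ 529.6 -208.5  126.4] max [ 536.2 -202.5  131.8] min [ 507.  -219.4   95.2]
side 184 top [ 467.2 -151.2  128.8] max [ 487.5 -143.4  134.8] min [ 458.9 -164.2   95.2]
side 211 top [464.5 -90.2 129.5] max [483.9 -81.2 134.5] min [ 456.1 -102.    95.1]
```

View pics/e_scene.png

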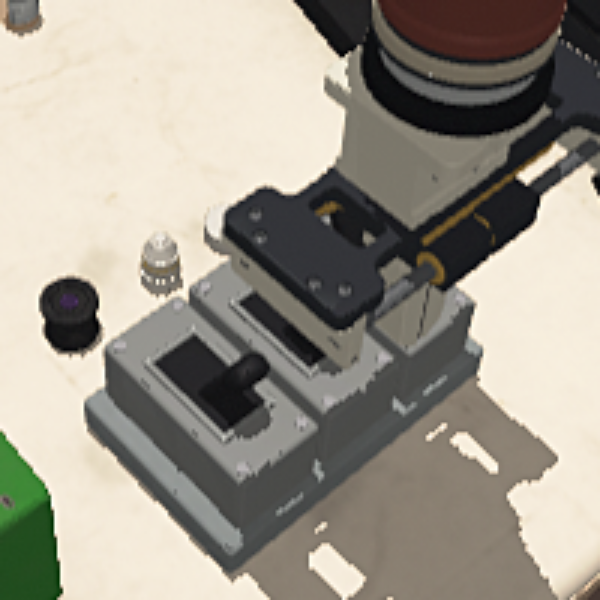

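The tripped toggle now leans off at about -0.48 rad, like the OFF neighbour, and neither neighbour has moved. Next I descend on the robot side and push away.

```bash
(python3 -m crank '[{"fingers":-1,"slide":[0,0,-0.5],"roll":0},{"fingers":-1,"slide":[0,0,-0.5],"roll":0},{"fingers":-1,"slide":[0,0,-0.45],"roll":0},{"fingers":-1,"slide":[0.2,0,0],"roll":0},{"fingers":-1,"slide":[0.2,0,0],"roll":0},{"fingers":-1,"slide":[0,0,0],"roll":0}]';python3 -m crank '[{"fingers":-1,"slide":[0.1,0,0],"roll":0},{"fingers":-1,"slide":[0.1,0,0],"roll":0},{"fingers":-1,"slide":[0.1,0,0],"roll":0},{"fingers":-1,"slide":[0.1,0,0],"roll":0},{"fingers":-1,"slide":[0.1,0,0],"roll":0},{"fingers":-1,"slide":[0,0,0],"roll":0}]') | grep -E "eef|contact"
```

```text
eef_pos: [435.9, -153.2, 120.1]
contact_force: [0.6, 0.3, 1.0]
eef_pos: [447.7, -153.3, 119.7]
contact_force: [-1.9, -0.5, 0.3]
```

```bash
(python3 -m crank '[{"fingers":-1,"slide":[0.08,0,0],"roll":0},{"fingers":-1,"slide":[0.08,0,0],"roll":0},{"fingers":-1,"slide":[0.08,0,0],"roll":0},{"fingers":-1,"slide":[0.08,0,0],"roll":0},{"fingers":-1,"slide":[0,0,0],"roll":0}]';python3 -m crank '[{"fingers":-1,"slide":[0.08,0,0],"roll":0},{"fingers":-1,"slide":[0.08,0,0],"roll":0},{"fingers":-1,"slide":[0.08,0,0],"roll":0},{"fingers":-1,"slide":[0.08,0,0],"roll":0},{"fingers":-1,"slide":[0,0,0],"roll":0}]') | grep -E "eef|contact"
```

```text
eef_pos: [458.5, -153.2, 119.7]
contact_force: [-1.5, -0.0, 0.5]
eef_pos: [468.1, -153.2, 119.7]
contact_force: [-0.7, -0.2, -0.3]
```

```bash
(python3 -m crank '[{"fingers":-1,"slide":[0.08,0,0],"roll":0},{"fingers":-1,"slide":[0.08,0,0],"roll":0},{"fingers":-1,"slide":[0.08,0,0],"roll":0},{"fingers":-1,"slide":[0.08,0,0],"roll":0},{"fingers":-1,"slide":[0,0,0],"roll":0}]';python3 -m crank '[{"fingers":-1,"slide":[0.06,0,0],"roll":0},{"fingers":-1,"slide":[0.06,0,0],"roll":0},{"fingers":-1,"slide":[0,0,0],"roll":0}]';python3 -m crank '[{"fingers":-1,"slide":[0.06,0,0],"roll":0},{"fingers":-1,"slide":[0.06,0,0],"roll":0},{"fingers":-1,"slide":[0,0,0],"roll":0}]') | grep -E "eef|contact"
```

```text
eef_pos: [477.4, -153.2, 119.6]
contact_force: [-0.3, -0.2, 0.2]
eef_pos: [480.5, -153.2, 119.6]
contact_force: [-0.8, 0.1, 0.7]
eef_pos: [484.3, -153.0, 119.6]
contact_force: [-0.6, 0.7, 0.4]
```

```bash
(python3 -m crank '[{"fingers":-1,"slide":[0.06,0,0],"roll":0},{"fingers":-1,"slide":[0.06,0,0],"roll":0},{"fingers":-1,"slide":[0,0,0],"roll":0}]';python3 -m crank '[{"fingers":-1,"slide":[0.06,0,0],"roll":0},{"fingers":-1,"slide":[0.06,0,0],"roll":0},{"fingers":-1,"slide":[0,0,0],"roll":0}]';python3 -m crank '[{"fingers":-1,"slide":[0.06,0,0],"roll":0},{"fingers":-1,"slide":[0.06,0,0],"roll":0},{"fingers":-1,"slide":[0,0,0],"roll":0}]') | grep -E "eef|contact"
```

```text
eef_pos: [487.8, -153.0, 119.5]
contact_force: [0.1, 0.5, 0.1]
eef_pos: [491.3, -153.2, 119.4]
contact_force: [-0.9, 0.9, -0.4]
eef_pos: [494.9, -153.4, 119.5]
contact_force: [-1.1, 0.9, -1.4]
```

```bash
(python3 -m crank '[{"fingers":-1,"slide":[0.06,0,0],"roll":0},{"fingers":-1,"slide":[0.06,0,0],"roll":0},{"fingers":-1,"slide":[0,0,0],"roll":0}]';python3 -m crank '[{"fingers":-1,"slide":[0.06,0,0],"roll":0},{"fingers":-1,"slide":[0.06,0,0],"roll":0},{"fingers":-1,"slide":[0,0,0],"roll":0}]';python3 -m crank '[{"fingers":-1,"slide":[0.06,0,0],"roll":0},{"fingers":-1,"slide":[0,0,0],"roll":0}]') | grep -E "eef|contact"
```

```text
eef_pos: [499.2, -153.5, 119.9]
contact_force: [-0.7, 0.1, -0.0]
eef_pos: [502.6, -153.4, 119.8]
contact_force: [-1.1, 0.3, 0.2]
eef_pos: [504.1, -153.3, 119.7]
contact_force: [-0.4, -0.0, -0.5]
```

```bash
(python3 -m crank '[{"fingers":-1,"slide":[0.05,0,0],"roll":0},{"fingers":-1,"slide":[0.05,0,0],"roll":0},{"fingers":-1,"slide":[0,0,0],"roll":0}]';python3 -m crank '[{"fingers":-1,"slide":[0.05,0,0],"roll":0},{"fingers":-1,"slide":[0,0,0],"roll":0}]';python3 -m crank '[{"fingers":-1,"slide":[0.04,0,0],"roll":0},{"fingers":-1,"slide":[0,0,0],"roll":0}]') | grep -E "eef|contact"
```

```text
eef_pos: [507.1, -153.2, 119.7]
contact_force: [-0.7, -0.3, 0.2]
eef_pos: [508.5, -153.2, 119.7]
contact_force: [0.8, -0.4, -0.7]
eef_pos: [509.1, -153.2, 119.6]
contact_force: [-2.5, -0.1, 1.3]
```

```bash
(python3 -m crank '[{"fingers":-1,"slide":[0.05,0,0],"roll":0},{"fingers":-1,"slide":[0,0,0],"roll":0}]';python3 -m crank '[{"fingers":-1,"slide":[0.05,0,0],"roll":0},{"fingers":-1,"slide":[0,0,0],"roll":0}]';python3 -m crank '[{"fingers":-1,"slide":[0.04,0,0],"roll":0},{"fingers":-1,"slide":[0,0,0],"roll":0},{"fingers":-1,"slide":[0,0,0],"roll":0}]') | grep -E "eef|contact"
```

```text
eef_pos: [509.3, -153.2, 119.4]
contact_force: [-4.3, 0.9, 2.3]
eef_pos: [509.5, -153.2, 119.3]
contact_force: [-6.6, -0.2, 2.8]
eef_pos: [509.6, -153.2, 119.3]
contact_force: [-8.0, 0.1, 4.9]
```

It hit the ON stop at x≈509.5, as predicted. Backing off, raising and checking.

```bash
python3 -m crank '[{"fingers":-1,"slide":[-0.3,0,0],"roll":0},{"fingers":-1,"slide":[-0.6,0,0],"roll":0},{"fingers":-1,"slide":[-0.6,0,0.5],"roll":0},{"fingers":-1,"slide":[-0.6,0,0.8],"roll":0},{"fingers":-1,"slide":[-0.6,0,0.8],"roll":0},{"fingers":-1,"slide":[-0.5,0,0.8],"roll":0},{"fingers":-1,"slide":[0,0,0.8],"roll":0},{"fingers":-1,"slide":[0,0,0],"roll":0},{"fingers":-1,"slide":[0,0,0],"roll":0}]'
python3 - <<'E'
from h import *
for n,r in(("scene",(220,370,190,335)),("side",(270,360,155,255))):
    s=snapshot(n);P=pts(s);F=s["frame"].astype(int);v,u=np.indices(P.shape[:2])
    cv2.imwrite(f"pics/f_{n}.png",cv2.resize(s["frame"][120:300,220:400],None,fx=3,fy=3))
    m=((u>r[0])&(u<r[1])&(v>r[2])&(v<r[3])&(P[...,2]>95)&(P[...,2]<150)&(F.max(-1)<90)).astype(np.uint8)
    k,l,st,c=cv2.connectedComponentsWithStats(m)
    for i in range(1,k):
        if st[i,4]>15:
            q=P[l==i];t=q[q[:,2]>q[:,2].max()-12];print(n,st[i,4],"top",t.mean(0).round(1),"max",q.max(0).round(1))
E
```

```text
time_s: 15.88
eef_pos: [419.7, -153.6, 232.3]
orientation: [3.139, 0.069, 0.012]
contact_force: [0.1, -0.3, -0.8]
grip_width: 0.6
grasp_force: 0.0
scene 287 top [ 523.3 -151.3  126.5] max [ 531.5 -142.2  132.6]
scene 178 top [458.6 -92.1 130.9] max [479.9 -83.  136.4]
side 99 top [ 529.6 -208.3  126.6] max [ 535.6 -202.7  132.7]
side 141 top [ 529.  -148.3  125.6] max [ 536.3 -140.1  130.2]
side 214 top [464.7 -90.3 129.3] max [485.8 -81.6 134.9]
```

View pics/f_side.png

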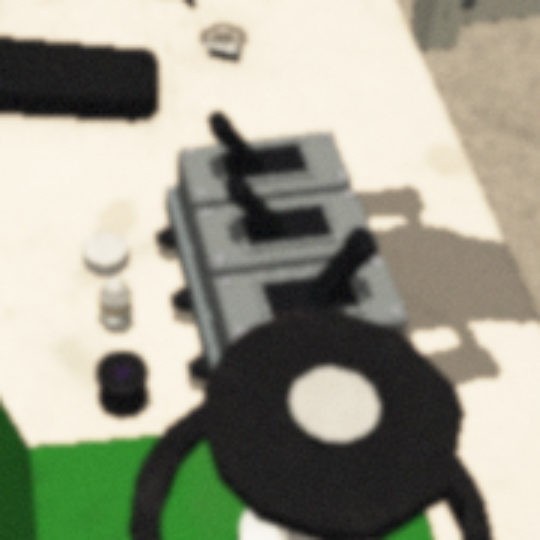

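The middle toggle (240,195) now leans fully on, parallel to its ON neighbour (225,130). The OFF toggle (350,255) and the things behind the box have not moved, and the robot is clear.

```bash
python3 -c "
from h import *
print(ticket.job_done())"
```

```text
the job is handed in; nothing more can be done
None
```

I reset the tripped (middle) toggle: pushed it off to its stop at about -0.48 rad, with about 11 N at most measured, then threw it fully on; the other toggles and the things behind the box did not move, and the job was handed in at about 16 s (no verdict was returned).

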